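# Flip the flat drill-bit case over onto the scan deck, label up

### The arm

A 6-joint arm with a two-finger parallel gripper is mounted at the origin on the work surface. World frame = base frame: x ahead of the robot, y to its left, z up, the work surface at z = 0. Lengths are in m, angles in rad, forces in N, time in s.
With the tool pointing down it reaches from about 0.375 to 0.9 m from the base axis. Payload 3.1 kg.
Tool frame: the origin (TCP) lies midway between the tips of the shut fingers; the grasp point (between the pads) lies manip.hold_point_z behind it (manip.hold_point_z is the distance from the TCP to the grasp point, in m); z points along the fingers, y is the direction in which the jaws open and shut (so a half turn about z gives the same grasp; the last joint's range is limited). The gripper opens to 85 mm and grips with 20 to 120 N. Pads are 22 mm wide; open, the fingers measure 114 mm over their backs; the gripper's body (76 mm by 85 mm) begins 54 mm behind the grasp point. The pads swing forward as they close: fully open they stand 13 mm farther back than shut.
Start: joints at [1.169, 0.527, 1.433, -0, 1.181, -0.178], TCP at [0.138, 0.61, 0.207] pointing down, gripper open.
Joint ranges: [-3.08, 3.08], [-0.75, 2.2], [0.22, 2.44], [-1.43, 4.57], [0, 2.65], [-2.85, 2.85]. Speed limits (rad/s): [2.79, 2.79, 3.14, 3.14, 3.14, 3.14].

### API

Orientations are given as a unit quaternion [x, y, z, w].
In Python, from station import manip, snapshot, workorder, models gives the robot as it stands.
- The arm moves only by the tool jog_arm, never from a script. Its argument "commands" is a list of rows, each a list of 5 numbers: the opening in per cent of the stroke, from 0 (shut) to 100 (fully open), then the shift along the world's x, y, z in cm, then the turn about the world's z in rad. A call has 1 to 8 rows; each row shifts and turns the pose as measured when the row begins; what a row does not reach is not made up. A row lasts 1/12 s, in which the tool goes at most 41.7 mm and 7.16 degrees, less where a joint would pass 70% of its speed; a pose out of reach is approached as far as the arm can. A call with a gripper value outside its range is refused whole. The fingers move at their own pace and stop on an object; "squeeze" is the grip in N (left out, the last holds). Time passes only in rows, so rows that do not move let the fingers close. It gives the time, the measured TCP pose, the force and the opening at its end, in the units of the state.
- manip.sense(): the state, without advancing time (a new reading comes with each control period).
- snapshot(name): name is "scene" or "top" or "wrist"; returns a dict with "image" (384x512x3 uint8, red, green, blue), "intrinsics" (3x3 intrinsics, pixels), "extrinsics" (4x4, takes a point from camera to world coordinates); the wrist camera has in their place "hand_eye" (4x4, takes a point from camera to tool coordinates, whose origin is the TCP and whose axes are the flange's). Camera axes: x right, y down, z forward; pixel columns grow to the right and rows downward; lengths in m; the calibration is good to about 2 mm. The wrist camera is an equidistant fisheye: a pixel r from the principal point sees the ray r / f radians off the axis. A picture is of the moment at which its call begins: read the wrist's pose just before it. There is no depth.
- workorder.sign_off(): hands the job in, once; it reports no verdict.
Trained networks look in a picture, given as the dict that the camera call returned (one of the last four; its "shot" number tells which), for a name from the list of things; names that differ only in an ending like _2 or _b are one class to them, and where a whole thing is asked for, a point or a joint stands for the part that bears it (a point fixed in the world has none). Each returns a list of dicts, best first, with "score" (0 to 1); they miss things now and then, are a little off and sometimes report something else, mostly with a low value. They report only what shows in the picture. A call takes as long as a camera call. They do not tell look-alikes from the thing itself.
- models.find_in(picture, name): "centre" ([x, y, z] in m, in world coordinates, good to about 4 mm: the middle of the surface that is visible of it).
- models.pinpoint(picture, name): "centre" ([x, y, z] in m, in world coordinates, good to about 4 mm: a listed point, or the origin of a listed thing).
The state is a dict: "t": time; "q": joint angles; "qd": joint speeds; "tau": joint torques, N m; "tcp_pos": TCP position; "tool_rot": TCP orientation; "force": force on the tool from outside, world axes, zero at the start; "ft_torque": the same for the moment, N m; "finger_gap": opening from 0.0 (shut) to 1.0 (fully open).
Only numpy, scipy, OpenCV 4.12 (cv2) and the standard library are available. Lean on these libraries where they do the work, as an engineer would, in place of code of your own. Each camera call takes 0.05 s, during which the arm holds its last target. There are 200 camera calls.

### The job

The flat blue drill-bit case lies label-down on the bench in front of the raised scan deck, its hang tab towards you. Without picking it up, push it with the fingertips against the deck's front edge, tip it up there and flip it over onto the deck so that its label faces up, then push it on until all of it lies past the yellow strip along the front edge, and leave it lying there. Go gently, so that the case is not crushed, and leave the other things where they are.

Things in the scene. Friction and masses are not known exactly. Their poses are not given: they have to be found in the camera images.
- deck: fixed raised scan deck, black rubber top, aluminium sides: 240 deep (x), 420 wide (y), 16 mm high, 4 mm less than the case is thick. Origin: middle of its front edge, at bench level; x runs from there away from the robot; z up. The front is an upright wall, bench to top. Yellow strip on top, x 0 to 20 mm. Code reader over the back: head x 165 to 250, y -10 to 80, 355 mm up; mast at x 208, y 172
- tape: roll of brown packing tape lying flat on the bench left of the case (loose), 104 mm across, 48 mm high, origin at the centre of its underside
- knife: orange box knife lying on the bench right of the case (loose), 160 mm long along its x (from -58 to +103 mm), 26 mm wide, 22 mm high, origin on its underside
- box: small closed brown box standing on the right part of the deck (loose), 70 (x) x 80 (y) x 70 mm high, origin at the centre of its underside
- screws: clear jar of screws with a red cap on the bench left of the deck (loose), 68 mm across, 85 mm high, origin at the centre of its underside
- measure: yellow and black tape measure standing on the bench right of the deck (loose), 68 x 36 mm, 64 mm high, origin at the centre of its underside
- corner0 (a point): corner of the case at its own +x, +y side, on its back face
- corner1 (a point): corner of the case at its own +x, -y side, on its back face
- corner2 (a point): corner of the case at its own -x, +y side, on its back face
- corner3 (a point): corner of the case at its own -x, -y side, on its back face
- table: the grey workbench; its top is the plane z = 0
- case: flat rigid blue drill-bit case, 120 to 230 g, 110 (x) x 130 (y) x 20 mm (z) overall; origin at the centre of that. z comes out of the plain back: up at the start, down once flipped; the white label is on the other face. Body: x -39 to +55 mm. A hang tab 116 mm wide, 7 mm thick, flush with the back, sticks out at x -55 to -39, at the start 13 mm above the bench. +x end starts towards the deck
Things that resemble listed ones, but are neither listed nor needed, are in the scene too. Of the things like the case, leave any that is green; of the rest the smaller one is meant.

How it is judged:
By the outcome, as a careful person would: the job done as asked, in the order asked, and still so for the second after the job is handed in, with the robot touching nothing.
It also fails if it takes over 67 s, if anything falls off the work surface, if the arm or the gripper's body presses on something with over 40 N, if the wrist force passes 120 N, or if a joint passes its speed limit or range.

## Working session

There is one attempt and no reset: what is moved stays moved. The work goes in short steps, Python scripts to look and compute and a tool call to move; the robot and the scene stay as the last step left them, time stands still between calls to the robot, and variables do not carry over. Pictures are saved under pics/ and viewed, about 8 in all and at most 12, crops included, and the job is handed in when it is done.

Besides the shell and the picture viewer there is one more tool, called after "Emit:" by a JSON object that holds its "method" and its "body". jog_arm: Moves the arm, as the interface text tells. Its arguments: {"type":"object","properties":{"commands":{"type":"array","items":{"type":"array","items":{"type":"number"}}},"squeeze":{"type":"number"}},"required":["commands"]}

```bash
mkdir -p pics
cat > h.py <<'E'
import numpy as np, cv2
from station import manip, snapshot, workorder, models
def save(p,n,crop=None,s=1):
    im=p["image"][:,:,::-1]
    if crop: im=im[crop[1]:crop[3],crop[0]:crop[2]]
    if s!=1: im=cv2.resize(im,None,fx=s,fy=s,interpolation=cv2.INTER_CUBIC)
    cv2.imwrite(f"pics/{n}.png",im)
def px(p,X):
    E=np.linalg.inv(p["extrinsics"]);c=E[:3,:3]@np.array(X)+E[:3,3];u=p["intrinsics"]@c;return u[:2]/u[2]
def w(p,u,v,z):
    K=np.array(p["intrinsics"]);E=np.array(p["extrinsics"]);d=E[:3,:3]@np.linalg.inv(K)@[u,v,1];o=E[:3,3];return o+d*(z-o[2])/d[2]
E
python3 - <<'E'
from h import *
np.set_printoptions(precision=3,suppress=True)
t=snapshot("top");s=snapshot("scene")
save(t,"top0");save(s,"scene0")
for n in ["deck","case","corner0","corner1","corner2","corner3","tape","knife","box","screws","measure"]:
  for p,k in((t,"top"),(s,"sc")):
    for r in models.pinpoint(p,n)[:4]:
      print(n,k,round(r["score"],2),np.array(r["centre"]),px(p,r["centre"]).round())
print(manip.sense(), manip.hold_point_z)
E
```

```text
deck top 0.82 [ 0.594 -0.035 -0.003] [289. 168.]
deck top 0.36 [ 0.693  0.241 -0.004] [177. 133.]
deck sc 0.9 [ 0.594 -0.035 -0.004] [223. 230.]
case top 0.86 [ 0.351 -0.087  0.011] [316. 269.]
case top 0.84 [0.293 0.181 0.012] [202. 297.]
case top 0.65 [0.574 0.097 0.022] [235. 177.]
case top 0.58 [0.516 0.034 0.01 ] [262. 201.]
case sc 0.91 [0.515 0.034 0.011] [250. 212.]
case sc 0.71 [ 0.595 -0.037 -0.001] [222. 229.]
case sc 0.64 [0.294 0.176 0.014] [301. 176.]
case sc 0.57 [ 0.35  -0.088  0.012] [222. 180.]
corner0 top 0.96 [0.575 0.094 0.025] [236. 176.]
corner0 top 0.86 [0.255 0.071 0.029] [249. 315.]
corner0 top 0.85 [0.193 0.236 0.026] [178. 343.]
corner0 top 0.84 [ 0.43  -0.105  0.023] [323. 236.]
corner0 sc 0.93 [0.393 0.121 0.028] [282. 187.]
corner0 sc 0.91 [ 0.263 -0.073  0.017] [230. 166.]
corner0 sc 0.86 [0.567 0.097 0.025] [268. 220.]
corner0 sc 0.84 [0.466 0.106 0.022] [275. 201.]
corner1 top 0.96 [0.575 0.094 0.025] [236. 176.]
corner1 top 0.86 [0.255 0.071 0.029] [249. 315.]
corner1 top 0.85 [0.193 0.236 0.026] [178. 343.]
corner1 top 0.84 [ 0.43  -0.105  0.023] [
[... 1303 characters left out ...]
209  0.015] [158. 235.]
screws top 0.95 [ 0.692  0.24  -0.005] [177. 133.]
screws sc 0.57 [ 0.694  0.242 -0.004] [316. 261.]
measure top 0.81 [ 0.595 -0.319  0.001] [407. 164.]
measure sc 0.74 [ 0.598 -0.322 -0.002] [130. 222.]
measure sc 0.62 [ 0.668 -0.209  0.014] [158. 236.]
{'t': 1.2, 'q': array([ 1.169,  0.528,  1.433, -0.   ,  1.181, -0.179]), 'qd': array([ 0.   ,  0.   ,  0.   ,  0.   ,  0.   , -0.001]), 'tau': array([  0.   , -44.232, -17.842,  -0.   ,   0.001,   0.   ]), 'tcp_pos': array([0.138, 0.61 , 0.207]), 'tool_rot': array([0.111, 0.994, 0.   , 0.   ]), 'force': array([ 0.169, -0.053,  0.218]), 'ft_torque': array([0.038, 0.008, 0.021]), 'finger_gap': 1.0001383025785626} 0.0187
```

```bash
python3 -c "
import cv2,numpy as np
" ; ls pics
```

```text
scene0.png
top0.png
```

View pics/top0.png

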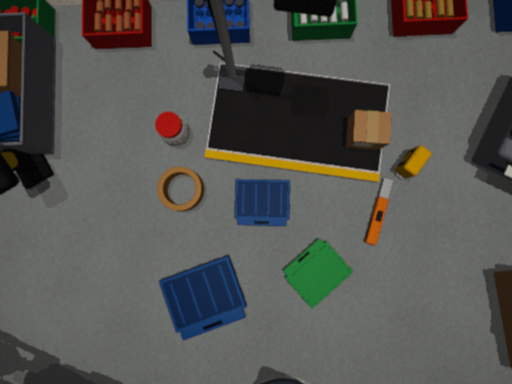

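View pics/scene0.png

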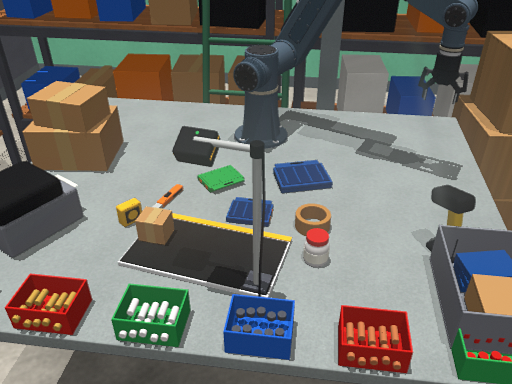

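Candidates in top: small blue case at (262,202), big blue one at (203,297), green at (317,272). The small blue one in front of the deck, tab towards the robot, is the one that fits. I'll confirm it in a crop.

Run:
```python
from h import *
np.set_printoptions(precision=4,suppress=True)
t=snapshot("top");save(t,"crop1",(200,130,400,250),4)
im=t["image"]
hsv=cv2.cvtColor(im,cv2.COLOR_RGB2HSV)
m=cv2.inRange(hsv,(100,100,40),(130,255,255));m[:170]=0;m[232:]=0;m[:,:225]=0;m[:,300:]=0
c=max(cv2.findContours(m,0,2)[0],key=cv2.contourArea);r=cv2.minAreaRect(c);b=cv2.boxPoints(r)
print("case",r);print([w(t,*q,0.02)for q in b])
y=cv2.inRange(hsv,(20,150,120),(32,255,255));y[:140]=0;y[190:]=0;y[:,:200]=0;y[:,385:]=0
c=max(cv2.findContours(y,0,2)[0],key=cv2.contourArea);r=cv2.minAreaRect(c);b=cv2.boxPoints(r)
print("strip",r);print([w(t,*q,0.016)for q in b])
print(t["extrinsics"])
print(px(t,(0.516,0.034,0.02)))
```

```text
case ((261.9557189941406, 202.18304443359375), (54.32329177856445, 45.721012115478516), 1.5074357986450195)
[array([0.4621, 0.1013, 0.02  ]), array([0.5706, 0.0958, 0.02  ]), array([ 0.5632, -0.0333,  0.02  ]), array([ 0.4552, -0.0265,  0.02  ])]
strip ((291.73779296875, 165.37091064453125), (175.78575134277344, 7.998289585113525), 7.976768493652344)
[array([0.6257, 0.1705, 0.016 ]), array([0.645 , 0.1674, 0.016 ]), array([ 0.5722, -0.246 ,  0.016 ]), array([ 0.5535, -0.2423,  0.016 ])]
[[-0.028  -0.9965  0.0787  0.4758]
 [-0.9991  0.0304  0.0299  0.0352]
 [-0.0322 -0.0778 -0.9965  0.8704]
 [ 0.      0.      0.      1.    ]]
[261.9829 200.7087]
```

View pics/crop1.png

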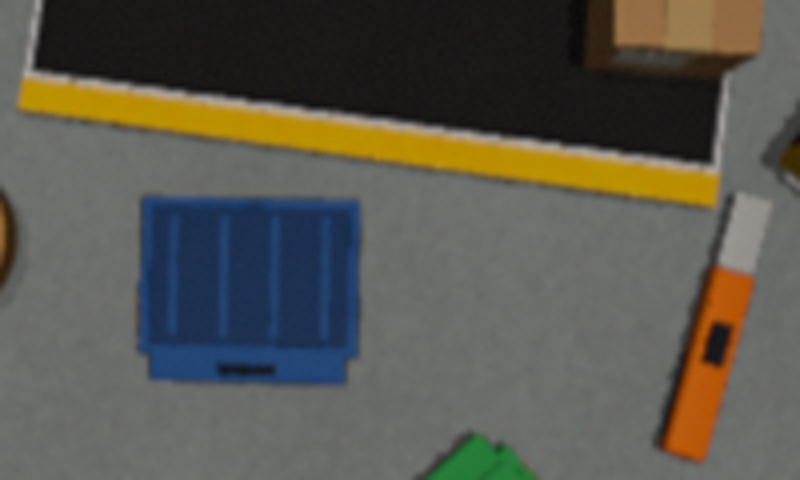

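The crop confirms it: small blue case, tab towards the robot at about (247,368) in the crop. Deck yaw is about -0.173 and case yaw about -0.055. I'll move to a spot behind the tab.

Emit:
{"method": "jog_arm", "body": {"commands": [[80, 1.7, -3.5, 0, 0.05], [80, 1.7, -3.5, 0, 0], [80, 1.7, -3.5, 0, 0], [80, 1.7, -3.5, 0, 0], [80, 1.7, -3.5, 0, 0], [80, 1.7, -3.5, 0, 0], [80, 1.7, -3.5, 0, 0], [80, 1.7, -3.5, 0, 0]], "squeeze": 20}}

```text
t: 1.92
tcp_pos: [0.2751, 0.3275, 0.208]
tool_rot: [0.078, 0.997, 0.006, 0.002]
force: [1.1, 0.3, 0.1]
finger_gap: 0.8
```

Emit:
{"method": "jog_arm", "body": {"commands": [[80, 1.7, -3.5, 0, 0], [80, 1.7, -3.5, 0, 0], [80, 1.7, -3.5, 0, 0], [80, 1.7, -3.5, 0, 0], [80, 1.7, -3.5, 0, 0], [80, 1.7, -3.5, 0, 0], [80, 1.7, -3.5, 0, 0], [80, 0, 0, 0, 0]]}}

```text
t: 2.58
tcp_pos: [0.4037, 0.0643, 0.2116]
tool_rot: [0.08, 0.997, 0.006, 0.01]
force: [0.8, 1.3, 0.0]
finger_gap: 0.8
```

Emit:
{"method": "jog_arm", "body": {"commands": [[80, 0.8, -1.9, -2.5, -0.013], [80, 0, 0, -4, 0], [80, 0, 0, -4, 0], [80, 0, 0, -4, 0], [80, 0, 0, -2.5, 0], [80, 0, 0, 0, 0]]}}

```text
t: 3.08
tcp_pos: [0.4227, 0.0392, 0.0408]
tool_rot: [0.093, 0.995, 0.005, 0.023]
force: [-0.4, 0.3, 0.0]
finger_gap: 0.802
```

Run:
```python
from h import *
s=manip.sense();print(s["tcp_pos"],s["tool_rot"],s["force"])
p=snapshot("top");save(p,"t2",(210,160,310,235),5)
print(px(p,s["tcp_pos"]))
```

```text
[0.42266518 0.0391984  0.04077735] [0.09294497 0.99540537 0.00459851 0.02254408] [-0.38818277  0.31664631  0.0358265 ]
[260.95842915 241.00340792]
```

View pics/t2.png

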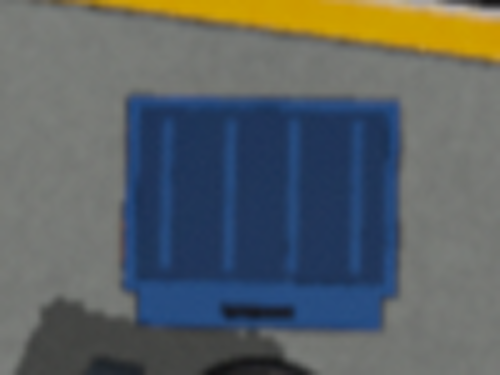

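Emit:
{"method": "jog_arm", "body": {"commands": [[80, -0.5, 0.3, -2.5, 0.01], [80, 0, 0, -1.0, 0], [80, 0, 0, -0.4, 0], [80, 0, 0, 0, 0]]}}

```text
t: 3.47
tcp_pos: [0.4232, 0.0429, 0.0071]
tool_rot: [0.087, 0.996, 0.004, 0.029]
force: [-0.0, 0.3, 0.7]
finger_gap: 0.801
```

Emit:
{"method": "jog_arm", "body": {"commands": [[80, 0, 0, -0.3, 0], [80, 0, 0, 0, 0]]}}

```text
t: 3.63
tcp_pos: [0.4255, 0.043, 0.0066]
tool_rot: [0.086, 0.996, 0.004, 0.032]
force: [0.3, 0.5, 0.3]
finger_gap: 0.801
```

Run:
```python
from h import *
s=manip.sense();print(s)
```

```text
{'t': 3.6333, 'q': array([-0.17266608,  0.67325563,  2.12338306,  0.04943939,  0.28264224,
       -1.61802577]), 'qd': array([ 0.00624829, -0.04853878, -0.01164836, -0.00227416,  0.0197414 ,
        0.00286475]), 'tau': array([-2.86420179e-02, -3.39065480e+01, -1.61181919e+00,  2.15692457e-02,
       -2.53480962e-01, -7.52057094e-03]), 'tcp_pos': array([0.42549484, 0.04295484, 0.00664664]), 'tool_rot': array([0.08609161, 0.99577118, 0.00416645, 0.03179044]), 'force': array([0.29683975, 0.46799383, 0.2687496 ]), 'ft_torque': array([-0.0044595 ,  0.01939527, -0.01813944]), 'finger_gap': 0.8013869490665452}
```

Emit:
{"method": "jog_arm", "body": {"commands": [[80, -0.2, 0, -0.4, 0], [80, -0.2, 0, -0.4, 0], [80, 0, 0, 0, 0]]}}

```text
t: 3.88
tcp_pos: [0.4236, 0.0428, 0.0008]
tool_rot: [0.086, 0.996, 0.004, 0.035]
force: [0.5, 0.1, 0.0]
finger_gap: 0.799
```

Emit:
{"method": "jog_arm", "body": {"commands": [[80, -0.1, 0, -0.5, 0], [80, 0.5, -0.1, 0, 0], [80, 1.0, -0.2, 0, 0], [80, 0, 0, 0, 0]]}}

```text
t: 4.22
tcp_pos: [0.4383, 0.0395, -0.0047]
tool_rot: [0.086, 0.996, 0.004, 0.035]
force: [0.8, -0.5, 0.3]
finger_gap: 0.801
```

Emit:
{"method": "jog_arm", "body": {"commands": [[80, 0.5, -0.1, 0, 0], [80, 0.5, -0.08, 0, 0], [80, 0.5, -0.1, 0, 0], [80, 0.5, -0.08, 0, 0], [80, 0.5, -0.1, 0, 0], [80, 0.5, -0.08, 0, 0], [80, 0.4, -0.07, 0, 0], [80, 0, 0, 0, 0]]}}

```text
t: 4.88
tcp_pos: [0.4783, 0.0321, -0.0046]
tool_rot: [0.086, 0.996, 0.004, 0.036]
force: [1.0, -0.8, 0.2]
finger_gap: 0.802
```

Run:
```python
from h import *
s=manip.sense();print(s["tcp_pos"],s["tool_rot"],s["force"])
p=snapshot("top");save(p,"t3",(210,150,310,225),6)
print((px(p,s["tcp_pos"])-[210,150])*6)
```

```text
[ 0.47827483  0.03211208 -0.00458611] [0.08619149 0.99561016 0.00376198 0.03629439] [ 1.02303686 -0.84251772  0.18261195]
[319.40609877 400.00158766]
```

View pics/t3.png

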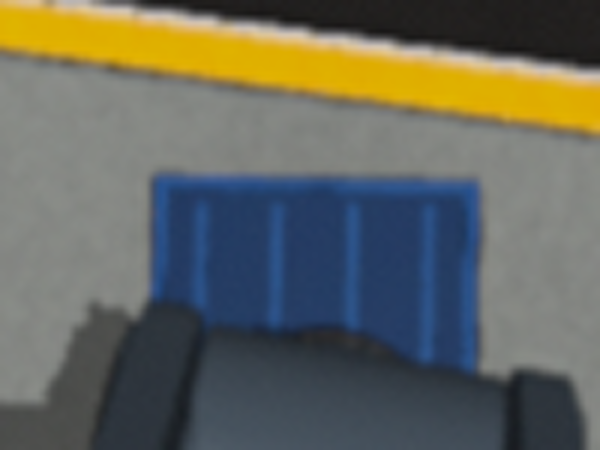

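The case hasn't moved (its corner is still at top (236,179)), although the TCP is past the tab edge. I'll look from the side and from the wrist.

Run:
```python
from h import *
s=manip.sense();print(s["tcp_pos"],s["force"])
p=snapshot("scene");q=snapshot("wrist")
a=cv2.resize(p["image"][150:260,190:330],(560,440),interpolation=2)
b=cv2.resize(q["image"],(240,180))
c=np.zeros((440,800,3),np.uint8);c[:,:560]=a;c[:180,560:]=b
cv2.imwrite("pics/t4.png",c[:,:,::-1])
print((px(p,s["tcp_pos"])-[190,150])*4)
print(q["intrinsics"],q["hand_eye"])
```

```text
[ 0.47759991  0.03226241 -0.0046342 ] [-0.20438418  0.06910647 -0.80898435]
[245.17949698 234.57795187]
[[297.31863964   0.         252.00684777]
 [  0.         297.31863964 193.93554741]
 [  0.           0.           1.        ]] [[ 2.74347433e-04 -9.53747969e-01 -3.00607278e-01  7.68437869e-02]
 [ 9.99999877e-01  3.85973258e-04 -3.11947909e-04 -1.80540195e-04]
 [ 4.13546055e-04 -3.00607156e-01  9.53747958e-01 -1.65882041e-01]
 [ 0.00000000e+00  0.00000000e+00  0.00000000e+00  1.00000000e+00]]
```

View pics/t4.png

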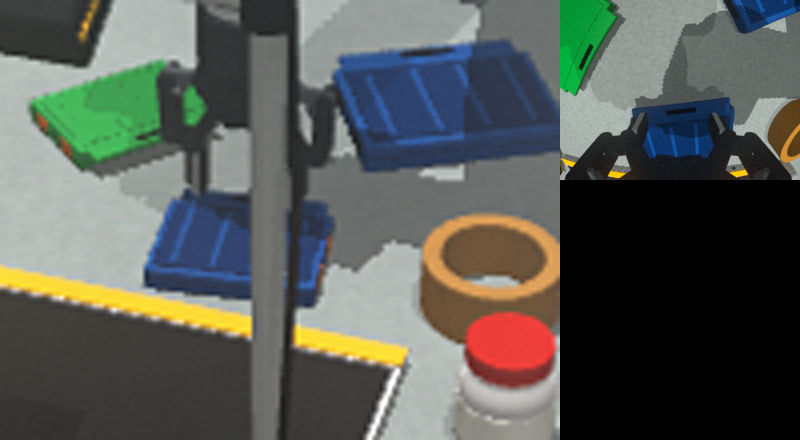

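```bash
cat >> h.py <<'E'
from scipy.spatial.transform import Rotation as R
def wpx(q,s,X):
    Rt=R.from_quat(s["tool_rot"]).as_matrix();H=np.array(q["hand_eye"])
    t=Rt.T@(np.array(X)-s["tcp_pos"]);c=H[:3,:3].T@(t-H[:3,3])
    r=np.hypot(c[0],c[1]);th=np.arctan2(r,c[2]);K=np.array(q["intrinsics"])
    return np.array([K[0,2]+K[0,0]*th*c[0]/r,K[1,2]+K[1,1]*th*c[1]/r])
def tool(s,v): return s["tcp_pos"]+R.from_quat(s["tool_rot"]).as_matrix()@np.array(v)
E
python3 - <<'E'
from h import *
s=manip.sense();q=snapshot("wrist");p=snapshot("scene")
im=q["image"][180:330,120:390].copy();im=cv2.resize(im,None,fx=2.9,fy=2.9,interpolation=2)
def dot(u,c): 
    u=(u-[120,180])*2.9;print(u.round());cv2.circle(im,tuple(int(a) for a in u),4,c,1)
for X in [(.4621,.1013,.02),(.4552,-.0265,.02)]: dot(wpx(q,s,X),(255,255,0))
for y in(-.034,.034):
  for x in (-.011,.011):
    dot(wpx(q,s,tool(s,(x,y,-.009))),(255,0,0))
cv2.imwrite("pics/t5.png",im[:,:,::-1][:,:800])
for z in(0,.02,.03): print(z,[(px(p,tool(s,(0,y,0))+[0,0,z+.0046])-[190,150])*4 for y in(-.041,.041)])
E
```

```text
[740.  85.]
[ 58. 162.]
[222. 215.]
[214. 119.]
[546. 215.]
[554. 119.]
0 [array([196.58373732, 220.45399051]), array([295.514284 , 237.7558028])]
0.02 [array([195.9951047 , 199.87111509]), array([295.67481285, 217.01801984])]
0.03 [array([195.69744252, 189.46268119]), array([295.75600253, 206.52959962])]
```

View pics/t5.png

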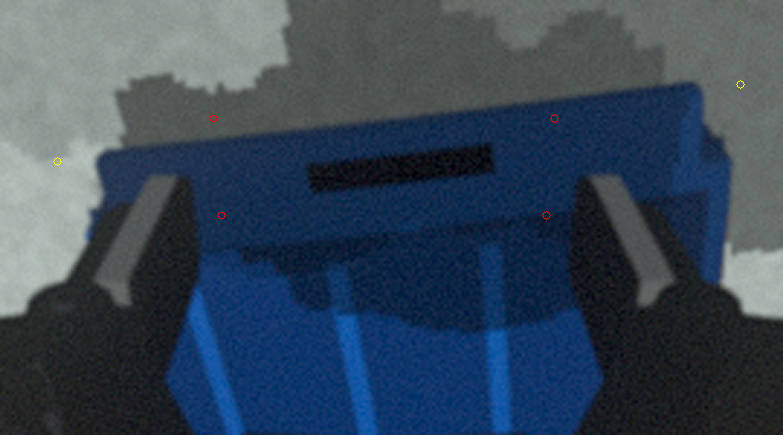

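The fingertips, at about (160,180) and (605,180), overlie the tab. So at 80 % open they stand higher than I assumed. I'll back off, open less, and touch down on the bench to calibrate.

Emit:
{"method": "jog_arm", "body": {"commands": [[80, -0.2, 0, 2.0, 0], [50, -2.5, 0.4, 0, 0], [50, -2.5, 0.4, 0, 0], [50, 0, 0, 0, 0], [50, -0.4, 0, -1.0, 0], [50, -0.2, 0, -1, 0], [50, 0, 0, 0, 0]]}}

```text
t: 5.72
tcp_pos: [0.4161, 0.041, -0.0039]
tool_rot: [0.086, 0.996, 0.004, 0.036]
force: [-0.1, -1.3, 0.0]
finger_gap: 0.501
```

Run:
```python
from h import *
s=manip.sense();print(s["tcp_pos"],s["tool_rot"],s["force"],s["finger_gap"])
q=snapshot("wrist")
im=q["image"][180:330,120:390].copy();im=cv2.resize(im,None,fx=2.9,fy=2.9,interpolation=2)
for k,c in((0,(255,0,0)),(-.01,(255,255,0)),(-.02,(0,255,0))):
 for y in(-.0213,.0213):
  for x in (-.011,.011):
    u=(wpx(q,s,tool(s,(x,y,k)))-[120,180])*2.9;cv2.circle(im,tuple(int(a) for a in u),4,c,1)
cv2.imwrite("pics/t6.png",im[:,:,::-1][:,:800])
```

```text
[ 0.41605441  0.04099331 -0.00386129] [0.08595302 0.99565592 0.00382045 0.03559178] [-0.05704979 -1.32300331  0.02825659] 0.5011076374514911
```

View pics/t6.png

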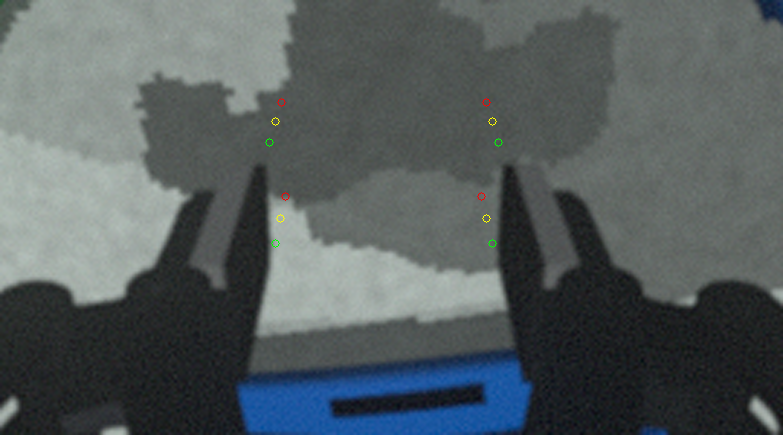

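Emit:
{"method": "jog_arm", "body": {"commands": [[50, -0.2, 0, -0.8, 0], [50, -0.1, 0, -0.4, 0], [50, 0, 0, 0, 0]]}}

```text
t: 6.02
tcp_pos: [0.4157, 0.0406, -0.0151]
tool_rot: [0.086, 0.996, 0.004, 0.037]
force: [0.2, -1.3, 0.7]
finger_gap: 0.498
```

Emit:
{"method": "jog_arm", "body": {"commands": [[50, -0.1, 0, -0.3, 0], [50, 0, 0, 0, 0]]}}

```text
t: 6.18
tcp_pos: [0.4158, 0.0404, -0.0179]
tool_rot: [0.086, 0.996, 0.004, 0.038]
force: [-1.0, -0.4, 0.2]
finger_gap: 0.5
```

Emit:
{"method": "jog_arm", "body": {"commands": [[50, -0.1, 0, -0.3, 0], [50, 0, 0, 0, 0]]}}

```text
t: 6.35
tcp_pos: [0.4155, 0.0403, -0.0207]
tool_rot: [0.086, 0.996, 0.004, 0.039]
force: [0.9, 0.0, -0.2]
finger_gap: 0.505
```

Emit:
{"method": "jog_arm", "body": {"commands": [[50, 1.0, 0, 0, 0], [50, 1.0, 0, 0, 0], [50, 0.8, 0, 0, 0], [50, 0.5, -0.08, 0, 0], [50, 0.5, -0.08, 0, 0], [50, 0.5, -0.1, 0, 0], [50, 0.5, -0.08, 0, 0], [50, 0, 0, 0, 0]]}}

```text
t: 7.02
tcp_pos: [0.4623, 0.0375, -0.0206]
tool_rot: [0.086, 0.996, 0.004, 0.035]
force: [-0.6, -0.3, -0.2]
finger_gap: 0.504
```

Emit:
{"method": "jog_arm", "body": {"commands": [[50, 0.5, -0.08, 0, 0], [50, 0.5, -0.1, 0, 0], [50, 0.3, -0.05, 0, 0], [50, 0, 0, 0, 0]]}}

```text
t: 7.35
tcp_pos: [0.4746, 0.0353, -0.0208]
tool_rot: [0.086, 0.996, 0.004, 0.034]
force: [-1.2, -0.0, -0.4]
finger_gap: 0.5
```

```bash
cat > c.py <<'E'
from h import *
np.set_printoptions(precision=4,suppress=True)
s=manip.sense();print(s["tcp_pos"],s["tool_rot"],s["force"])
d=s["tcp_pos"]-[.592,-.036,0];print("deck xy",d[0]*.985-d[1]*.172,d[0]*.172+d[1]*.985)
t=snapshot("top");hsv=cv2.cvtColor(t["image"],cv2.COLOR_RGB2HSV)
m=cv2.inRange(hsv,(100,100,40),(130,255,255));m[:110]=0;m[232:]=0;m[:,:215]=0;m[:,310:]=0
c=max(cv2.findContours(m,0,2)[0],key=cv2.contourArea);r=cv2.minAreaRect(c)
print(r,[w(t,*q,0.02)[:2] for q in cv2.boxPoints(r)])
E
python3 c.py
```

```text
[ 0.4746  0.0353 -0.0208] [0.0855 0.9958 0.0042 0.0335] [-1.208  -0.0225 -0.3745]
deck xy -0.1278909915639259 0.05006574690172724
((265.65850830078125, 190.07318115234375), (54.111454010009766, 41.9639892578125), 6.34019136428833) [array([0.5006, 0.095 ]), array([0.6   , 0.0814]), array([ 0.5815, -0.0462]), array([ 0.4829, -0.0316])]
```

Emit:
{"method": "jog_arm", "body": {"commands": [[50, 0.4, -0.07, 0, 0], [50, 0.4, -0.07, 0, 0], [50, 0, 0, 0, 0]]}}

```text
t: 7.65
tcp_pos: [0.4822, 0.034, -0.0209]
tool_rot: [0.086, 0.996, 0.004, 0.033]
force: [-0.2, -0.4, 0.3]
finger_gap: 0.499
```

Emit:
{"method": "jog_arm", "body": {"commands": [[50, 0.3, -0.05, 0, 0], [50, 0, 0, 0, 0]]}}

```text
t: 7.82
tcp_pos: [0.4825, 0.0341, -0.0211]
tool_rot: [0.086, 0.996, 0.005, 0.03]
force: [-0.2, 0.0, 0.2]
finger_gap: 0.5
```

Emit:
{"method": "jog_arm", "body": {"commands": [[50, 0.3, -0.05, 0, 0], [50, 0, 0, 0, 0]]}}

```text
t: 7.98
tcp_pos: [0.4824, 0.0343, -0.0214]
tool_rot: [0.086, 0.996, 0.005, 0.026]
force: [1.1, -0.5, -0.1]
finger_gap: 0.501
```

The case has stopped against the wall. I'll lift while keeping a forward bias.

Emit:
{"method": "jog_arm", "body": {"commands": [[50, 0.5, -0.09, 0, 0], [50, 0.5, -0.09, 0.4, 0], [50, 0.5, -0.09, 0.4, 0], [50, 0.5, -0.09, 0.4, 0]]}}

```text
t: 8.32
tcp_pos: [0.4814, 0.0346, -0.0123]
tool_rot: [0.086, 0.996, 0.007, 0.003]
force: [-7.3, -0.4, -1.7]
finger_gap: 0.499
```

```bash
cat > c2.py <<'E'
import sys
from h import *
np.set_printoptions(precision=4,suppress=True)
exec(open("c.py").read().split("\n",2)[2])
p=snapshot("scene");q=snapshot("wrist")
a=cv2.resize(p["image"][160:260,190:300],(528,480),interpolation=2)
b=cv2.resize(q["image"][170:384,120:400],(270,206),interpolation=2)
im=np.zeros((480,800,3),np.uint8);im[:,:528]=a;im[:206,530:]=b
cv2.imwrite(f"pics/{sys.argv[1]}.png",im[:,:,::-1])
E
python3 c2.py u1
```

```text
[ 0.4814  0.0346 -0.0123] [0.0855 0.9963 0.0071 0.0034] [-7.3207 -0.4175 -1.6852]
deck xy -0.1210563221165869 0.050566715688182114
((267.68731689453125, 180.02792358398438), (54.4841423034668, 26.705434799194336), 8.471144676208496) [array([0.545 , 0.0884]), array([0.6081, 0.0773]), array([ 0.5847, -0.0504]), array([ 0.522 , -0.0388])]
```

View pics/u1.png

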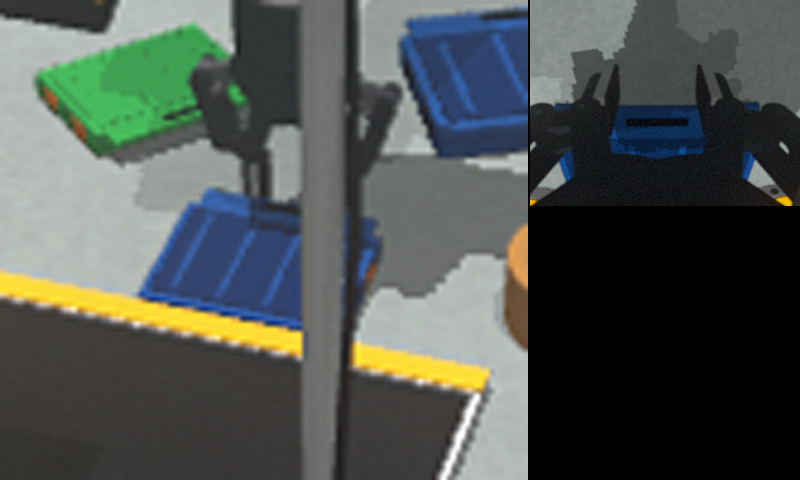

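Picture u1: the case is flush and aligned at the yellow edge, at (140,295) to (300,325), with the fingers behind the tab. The force is -7 N in x and -1.7 N in z, so friction is carrying the tab. I'll keep lifting with a smaller bias.

Emit:
{"method": "jog_arm", "body": {"commands": [[50, 0.25, -0.04, 0.5, 0], [50, 0.25, -0.04, 0.5, 0], [50, 0.25, -0.04, 0.5, 0]]}}

```text
t: 8.72
tcp_pos: [0.4827, 0.0345, 0.0017]
tool_rot: [0.086, 0.996, 0.008, -0.004]
force: [-4.9, 0.5, 0.9]
finger_gap: 0.501
```

```bash
cat > e.py <<'E'
from h import *
np.set_printoptions(precision=4,suppress=True)
s=manip.sense();q=snapshot("wrist");p=snapshot("scene")
for n,i in(("wr",q),("sc",p)):
  for k in("corner2","corner3","corner0","corner1","case"):
    r=models.pinpoint(i,k)
    for a in r:
      c=np.array(a["centre"]);d=c-[.592,-.036,0];D=np.array([d[0]*.985-d[1]*.172,d[0]*.172+d[1]*.985,d[2]])
      if a["score"]>.3 and -.15<D[0]<.2 and abs(D[1]-.05)<.1: print(n,k,round(a["score"],2),"deck",D)
E
python3 e.py;python3 c.py
```

```text
wr case 0.85 deck [-0.0581  0.0513  0.022 ]
sc corner2 0.89 deck [0.0024 0.1135 0.02  ]
sc corner2 0.76 deck [-0.1002 -0.0132  0.0419]
sc corner2 0.72 deck [-0.108   0.118   0.0471]
sc corner2 0.66 deck [ 0.0001 -0.0161  0.0191]
sc corner3 0.89 deck [0.0024 0.1135 0.02  ]
sc corner3 0.76 deck [-0.1002 -0.0132  0.0419]
sc corner3 0.72 deck [-0.108   0.118   0.0471]
sc corner3 0.66 deck [ 0.0001 -0.0161  0.0191]
sc corner0 0.89 deck [0.0024 0.1135 0.02  ]
sc corner0 0.76 deck [-0.1002 -0.0132  0.0419]
sc corner0 0.72 deck [-0.108   0.118   0.0471]
sc corner0 0.66 deck [ 0.0001 -0.0161  0.0191]
sc corner1 0.89 deck [0.0024 0.1135 0.02  ]
sc corner1 0.76 deck [-0.1002 -0.0132  0.0419]
sc corner1 0.72 deck [-0.108   0.118   0.0471]
sc corner1 0.66 deck [ 0.0001 -0.0161  0.0191]
sc case 0.82 deck [-0.0518  0.0496  0.023 ]
[0.4827 0.0344 0.0019] [ 0.0856  0.9963  0.0077 -0.0034] [-6.0704  1.2181  0.4949]
deck xy -0.11974276734479772 0.05059895878929032
((267.9700012207031, 177.70999145507812), (54.73006820678711, 22.06173324584961), 8.130102157592773) [array([0.5556, 0.0868]), array([0.6079, 0.078 ]), array([ 0.5851, -0.0505]), array([ 0.5332, -0.0412])]
```

It's tipping nicely: the tab corners are at z≈0.044, about 13°. I'll continue along the arc.

Emit:
{"method": "jog_arm", "body": {"commands": [[50, 0.35, -0.06, 0.5, 0], [50, 0.35, -0.06, 0.5, 0], [50, 0.35, -0.06, 0.5, 0], [50, 0.4, -0.07, 0.5, 0], [50, 0.4, -0.07, 0.5, 0]]}}

```text
t: 9.78
tcp_pos: [0.4901, 0.0332, 0.028]
tool_rot: [0.085, 0.996, 0.009, -0.016]
force: [-5.4, 1.1, 1.4]
finger_gap: 0.505
```

```bash
sed -i 's/("corner2","corner3","corner0","corner1","case")/("corner2","case")/' e.py; python3 e.py
```

```text
wr case 0.88 deck [-0.0567  0.0498  0.0363]
sc corner2 0.96 deck [-0.0963  0.119   0.0707]
sc corner2 0.95 deck [-0.0008  0.1133  0.0202]
sc corner2 0.95 deck [ 0.0018 -0.0145  0.0178]
sc corner2 0.57 deck [-0.0968 -0.0137  0.0659]
sc case 0.63 deck [-0.0527  0.0484  0.0323]
```

Emit:
{"method": "jog_arm", "body": {"commands": [[50, 0.5, -0.09, 0.5, 0], [50, 0.5, -0.09, 0.5, 0], [50, 0.5, -0.09, 0.5, 0], [50, 0.55, -0.09, 0.45, 0], [50, 0.6, -0.1, 0.4, 0]]}}

```text
t: 10.5
tcp_pos: [0.5065, 0.0303, 0.0543]
tool_rot: [0.085, 0.996, 0.009, -0.028]
force: [-7.8, 0.4, 4.9]
finger_gap: 0.495
```

```bash
python3 e.py
```

```text
wr corner2 0.95 deck [-0.0795  0.1117  0.0906]
wr corner2 0.85 deck [-0.0771 -0.0153  0.0918]
wr case 0.84 deck [-0.0452  0.0491  0.0465]
sc corner2 0.77 deck [-0.0768 -0.0138  0.0928]
sc corner2 0.69 deck [0.0012 0.1141 0.0222]
sc corner2 0.69 deck [-0.0774  0.1211  0.0962]
sc corner2 0.62 deck [ 0.0062 -0.0155  0.0171]
sc case 0.65 deck [-0.0434  0.047   0.0497]
```

Emit:
{"method": "jog_arm", "body": {"commands": [[50, 0.6, -0.1, 0.25, 0], [50, 0.6, -0.1, 0.25, 0], [50, 0.6, -0.1, 0.25, 0], [50, 0.6, -0.1, 0.25, 0]]}}

```text
t: 11.13
tcp_pos: [0.5242, 0.0272, 0.068]
tool_rot: [0.085, 0.996, 0.009, -0.034]
force: [-0.8, 0.4, 1.6]
finger_gap: 0.504
```

```bash
python3 e.py
```

```text
wr corner2 0.93 deck [-0.0613  0.1087  0.1124]
wr case 0.95 deck [-0.0376  0.0499  0.0588]
sc corner2 0.75 deck [-0.054   0.12    0.1122]
sc corner2 0.69 deck [0.0024 0.1127 0.0222]
sc corner2 0.64 deck [-0.0546 -0.0118  0.1104]
sc case 0.58 deck [-0.0307  0.048   0.0594]
```

Emit:
{"method": "jog_arm", "body": {"commands": [[50, 0.6, -0.1, 0.2, 0], [50, 0.6, -0.1, 0.2, 0], [50, 0.6, -0.1, 0.1, 0], [50, 0.6, -0.1, 0.1, 0]]}}

```text
t: 11.77
tcp_pos: [0.5447, 0.0238, 0.0732]
tool_rot: [0.085, 0.996, 0.01, -0.04]
force: [-11.2, 0.9, 18.0]
finger_gap: 0.501
```

```bash
python3 e.py
```

```text
wr case 0.77 deck [-0.0267  0.0507  0.0666]
sc corner2 0.87 deck [-0.0285 -0.0126  0.1208]
sc corner2 0.71 deck [-0.0369  0.1161  0.1235]
sc corner2 0.7 deck [0.0042 0.115  0.0217]
sc corner2 0.55 deck [ 0.005  -0.012   0.0172]
sc case 0.59 deck [-0.0217  0.0484  0.0647]
```

Force is rising at +18 N in z because the tips are pressing into the notch. I'll raise them a little.

Emit:
{"method": "jog_arm", "body": {"commands": [[50, 0.1, -0.02, 0.4, 0], [50, 0.2, -0.04, 0.4, 0]]}}

```text
t: 12.23
tcp_pos: [0.5481, 0.0231, 0.0818]
tool_rot: [0.085, 0.996, 0.01, -0.039]
force: [-0.6, -0.9, 0.3]
finger_gap: 0.498
```

Emit:
{"method": "jog_arm", "body": {"commands": [[50, 0.4, -0.07, 0.2, 0], [50, 0.5, -0.09, 0.1, 0], [50, 0.5, -0.09, 0.1, 0]]}}

```text
t: 12.48
tcp_pos: [0.566, 0.02, 0.0872]
tool_rot: [0.085, 0.996, 0.01, -0.037]
force: [-0.0, -0.3, 0.1]
finger_gap: 0.498
```

```bash
python3 e.py
```

```text
wr corner2 0.89 deck [-0.0159 -0.0156  0.121 ]
wr corner2 0.82 deck [-0.0183  0.1092  0.1247]
wr case 0.57 deck [-0.0139  0.051   0.0702]
sc corner2 0.96 deck [ 0.0067 -0.0144  0.0175]
sc corner2 0.9 deck [-0.0098 -0.0118  0.1251]
sc corner2 0.67 deck [-0.0111  0.1179  0.127 ]
sc corner2 0.64 deck [0.0031 0.1141 0.0196]
sc case 0.79 deck [-0.0127  0.0496  0.0699]
```

Emit:
{"method": "jog_arm", "body": {"commands": [[50, 0.5, -0.09, 0.05, 0], [50, 0.5, -0.09, 0, 0], [50, 0.5, -0.09, 0, 0], [50, 0.5, -0.09, 0, 0]]}}

```text
t: 13.12
tcp_pos: [0.5836, 0.017, 0.0866]
tool_rot: [0.085, 0.996, 0.01, -0.04]
force: [1.1, 0.4, 0.4]
finger_gap: 0.5
```

```bash
python3 e.py
```

```text
wr corner2 0.89 deck [ 0.0005 -0.0174  0.0172]
wr corner2 0.77 deck [0.0039 0.116  0.0153]
wr case 0.7 deck [-0.0082  0.0506  0.0702]
sc corner2 0.93 deck [ 0.004  -0.0133  0.016 ]
sc corner2 0.92 deck [ 0.0068 -0.0123  0.1241]
sc corner2 0.68 deck [0.0013 0.114  0.0172]
sc corner2 0.67 deck [0.0066 0.1197 0.1299]
sc case 0.78 deck [-0.0025  0.0487  0.0716]
```

Emit:
{"method": "jog_arm", "body": {"commands": [[50, 0.4, -0.07, 0, 0], [50, 0.4, -0.07, 0, 0], [50, 0.4, -0.07, 0, 0], [50, 0.4, -0.07, 0, 0], [50, 0.4, -0.07, 0, 0]]}}

```text
t: 13.83
tcp_pos: [0.6029, 0.0138, 0.0866]
tool_rot: [0.084, 0.996, 0.01, -0.041]
force: [-0.0, 0.0, 0.6]
finger_gap: 0.5
```

```bash
python3 e.py
```

```text
wr corner2 0.7 deck [ 0.001  -0.0151  0.0152]
wr corner2 0.69 deck [0.0017 0.1137 0.0151]
wr corner2 0.56 deck [0.0226 0.1109 0.1218]
wr case 0.79 deck [0.0035 0.0496 0.0721]
sc corner2 0.85 deck [ 0.0307 -0.0146  0.1245]
sc corner2 0.81 deck [ 0.0002 -0.0143  0.0159]
sc corner2 0.78 deck [0.0029 0.1134 0.0153]
sc corner2 0.65 deck [0.0297 0.1163 0.127 ]
sc case 0.65 deck [0.0076 0.0464 0.0723]
```

Emit:
{"method": "jog_arm", "body": {"commands": [[50, 0.3, -0.05, 0, 0], [50, 0.2, -0.03, 0, 0], [50, 0, 0, 0, 0], [50, 0, 0, 0, 0], [50, 0, 0, 0, 0], [50, 0, 0, 0, 0]]}}

```text
t: 14.63
tcp_pos: [0.6066, 0.0133, 0.0864]
tool_rot: [0.084, 0.996, 0.01, -0.042]
force: [0.4, -1.0, 0.1]
finger_gap: 0.502
```

```bash
python3 e.py
```

```text
wr corner2 0.61 deck [ 0.007  -0.0163  0.0152]
wr corner2 0.58 deck [0.0092 0.1153 0.0151]
wr case 0.58 deck [0.0608 0.0507 0.024 ]
sc corner2 0.95 deck [ 0.01   -0.0139  0.0158]
sc corner2 0.84 deck [0.1209 0.1162 0.0182]
sc corner2 0.78 deck [0.0055 0.1146 0.0182]
sc corner2 0.64 deck [ 0.116  -0.0125  0.0161]
sc case 0.91 deck [0.064  0.0471 0.026 ]
```

The case is flipped and lies flat on the deck, with its front corners at x≈7 mm. I'll back off, go down, and push it on by about 23 mm.

Emit:
{"method": "jog_arm", "body": {"commands": [[50, -2.5, 0.43, 0, 0], [50, -2.5, 0.43, 0, 0], [50, 0, 0, -3, 0], [50, 0, 0, -3, 0], [50, 0, 0, -1.8, 0], [50, 0, 0, -0.3, 0], [50, 0, 0, 0, 0]]}}

```text
t: 15.52
tcp_pos: [0.5577, 0.0217, 0.0059]
tool_rot: [0.084, 0.996, 0.01, -0.037]
force: [0.1, -0.4, -0.1]
finger_gap: 0.504
```

```bash
python3 c2.py v1;python3 e.py
```

```text
[0.5577 0.0217 0.0059] [ 0.0844  0.9957  0.0097 -0.0371] [ 0.1308 -0.4097 -0.0921]
deck xy -0.043747168599448646 0.05093290543414992
((277.3740234375, 121.31962585449219), (52.606624603271484, 8.084467887878418), 7.943471908569336) [array([0.7077, 0.0552]), array([0.7273, 0.052 ]), array([ 0.7047, -0.0727]), array([ 0.6853, -0.0693])]
sc corner2 0.87 deck [ 0.009 -0.016  0.013]
sc corner2 0.86 deck [ 0.1173 -0.0143  0.0141]
sc corner2 0.82 deck [0.0052 0.1127 0.019 ]
sc corner2 0.81 deck [0.1189 0.1192 0.0181]
sc case 0.63 deck [0.0642 0.0464 0.0232]
```

View pics/v1.png

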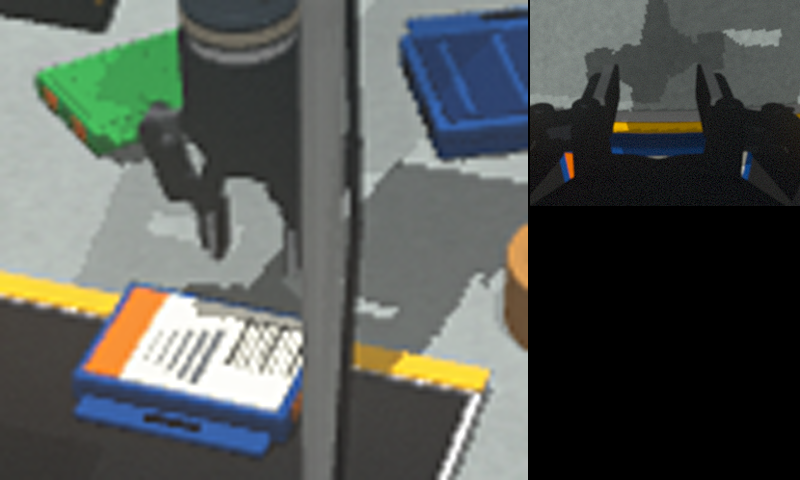

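Picture v1: the label faces up and the case lies flat, its near edge on the strip at about (130,285) to (300,325), with the tip behind it at (220,255). Now I'll push it on.

Emit:
{"method": "jog_arm", "body": {"commands": [[50, 1.5, -0.26, -0.1, 0], [50, 1.2, -0.2, -0.1, 0], [50, 0.6, -0.1, 0, 0], [50, 0.6, -0.1, 0, 0], [50, 0.5, -0.09, 0, 0], [50, 0.5, -0.09, 0, 0], [50, 0.5, -0.09, 0, 0], [50, 0, 0, 0, 0]]}}

```text
t: 16.63
tcp_pos: [0.6117, 0.0127, 0.0068]
tool_rot: [0.084, 0.996, 0.01, -0.039]
force: [-0.0, -0.3, 0.3]
finger_gap: 0.499
```

```bash
python3 e.py; python3 c.py
```

```text
wr corner2 0.82 deck [0.0254 0.1107 0.0146]
wr corner2 0.56 deck [ 0.0221 -0.0161  0.0177]
wr case 0.96 deck [0.0778 0.0502 0.0266]
sc corner2 0.9 deck [0.0249 0.1146 0.02  ]
sc corner2 0.81 deck [ 0.1395 -0.0125  0.0146]
sc corner2 0.74 deck [ 0.0258 -0.0147  0.0145]
sc corner2 0.73 deck [0.1349 0.1196 0.0207]
sc case 0.58 deck [0.0804 0.0515 0.0267]
[0.6105 0.0129 0.0068] [ 0.084   0.9956  0.0099 -0.0392] [-0.1225  0.6419  0.356 ]
deck xy 0.009852437318920501 0.051389234849421664Traceback (most recent call last):
  File "c.py", line 7, in <module>
    c=max(cv2.findContours(m,0,2)[0],key=cv2.contourArea);r=cv2.minAreaRect(c)
ValueError: max() iterable argument is empty
```

Emit:
{"method": "jog_arm", "body": {"commands": [[50, 0.5, -0.09, 0, 0], [50, 0.5, -0.09, 0, 0], [50, 0, 0, 0, 0], [50, -2, 0.34, 0, 0], [50, -3, 0.5, 0, 0], [50, -2, 0.3, 3, 0], [50, 0, 0, 4, 0], [50, 0, 0, 4, 0]]}}

```text
t: 17.65
tcp_pos: [0.5442, 0.023, 0.1109]
tool_rot: [0.085, 0.995, 0.011, -0.047]
force: [1.9, 0.4, 0.5]
finger_gap: 0.501
```

Emit:
{"method": "jog_arm", "body": {"commands": [[50, -2, 0, 4, 0], [50, -3, 0, 2, 0], [50, -3, 0, 0, 0], [50, 0, 0, 0, 0], [50, 0, 0, 0, 0]]}}

```text
t: 18.07
tcp_pos: [0.4715, 0.0216, 0.1796]
tool_rot: [0.084, 0.996, 0.009, -0.034]
force: [0.3, -0.6, -0.2]
finger_gap: 0.5
```

```bash
python3 e.py
python3 - <<'E'
from h import *
t=snapshot("top");save(t,"end",(150,100,430,310),2.8)
for n in("tape","knife","box","screws","measure"):
  print(n,[(round(a["score"],2),a["centre"].round(3) if hasattr(a["centre"],"round") else a["centre"]) for i in (t,) for a in models.pinpoint(i,n)[:2]])
E
```

```text
wr corner2 0.88 deck [0.0306 0.1159 0.0173]
wr corner2 0.73 deck [ 0.0336 -0.0174  0.0183]
wr case 0.95 deck [0.0853 0.0512 0.0274]
sc corner2 0.94 deck [0.1406 0.119  0.019 ]
sc corner2 0.92 deck [ 0.0338 -0.0158  0.0151]
sc corner2 0.82 deck [ 0.1447 -0.0121  0.0148]
sc corner2 0.65 deck [0.0322 0.1139 0.0168]
sc case 0.83 deck [0.0881 0.0482 0.0266]
tape [(0.69, [0.5521, 0.2266, 0.0003])]
knife [(0.73, [0.6463, 0.0716, 0.0205]), (0.72, [0.4585, -0.2367, 0.0013])]
box [(0.73, [0.6684, -0.212, 0.0104])]
screws [(0.61, [0.6894, 0.2412, -0.0003])]
measure [(0.66, [0.5946, -0.3178, 0.0011]), (0.57, [0.4603, -0.2359, 0.0025])]
```

View pics/end.png

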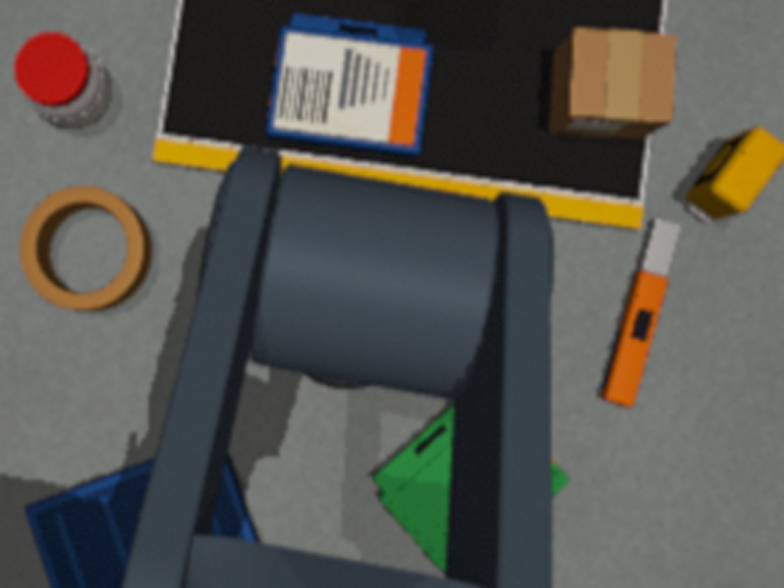

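The final picture shows the case lying label up at (350,90), all of it past the yellow strip, and the other things where they were. I'm handing the job in.

```bash
python3 -c "
from station import workorder;print(workorder.sign_off())"
```

```text
the job is handed in; nothing more can be done
None
```

The job is done and handed in at about 18 s of the 67 s allowed. I pushed the small blue case against the deck's front wall and tipped it up there. I then flipped it onto the deck and pushed it past the yellow strip.

**Last checks:**
- **Case:** it lies flat on the deck, label up. Its near edge is at deck x of about 31–34 mm, where the strip ends at 20 mm. Its far edge is at about 141–145 mm.
- **Robot:** the gripper is clear of everything.
- **Other things:** the tape, knife, box, screws and measure are within about 5 mm of where they started, which is the measuring error. In the last picture the green case and the larger blue case look undisturbed, though the arm partly hides both.

**What went wrong or disagreed:**
- **First push missed:** the open fingertips stand more than 20 mm behind the TCP, farther than I assumed. They passed over the tab without moving the case, so I backed off, lowered the gripper and pushed again.
- **Force spike:** a short load of about 21 N appeared while the fingertips sat in the tab notch, and it went away once I raised them.
- **Free fall:** past the balance point the case fell the last part onto the deck on its own.
- **Wrong detection:** in the last check the knife network's top guess was a spot on the case. Its second guess matched the real knife.

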